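Bed a heel in the heel press and hold it under the sprung foot

ROBOT

A 7-joint arm with a two-finger parallel gripper is mounted at the origin on the work surface. World frame = base frame: x ahead of the robot, y to its left, z up, the work surface at z = 0. Lengths are in m, angles in degrees, forces in N, time in s.
With the tool pointing down it reaches from about 0.425 to 0.825 m from the base axis. Payload 3.6 kg.
Tool frame: the origin (TCP) lies at the very end of the fingers, on their centre line; the grasp point (between the pads) lies 19 mm behind it; z points along the fingers, y is the direction in which the jaws open and shut (so a half turn about z gives the same grasp; the last joint's range is limited). The gripper opens to 85 mm and grips with 20 to 120 N. Pads are 22 mm wide; open, the fingers measure 114 mm over their backs; the gripper's body (76 mm by 85 mm) begins 54 mm behind the grasp point. The pads swing forward as they close: fully open they stand 13 mm farther back than shut.
Start: joints at [62.997, 35.231, -0.722, 81.555, 0.464, 63.22, -2.315], TCP at [0.28, -0.587, 0.231] pointing down, gripper open.
Joint ranges: [-178.69, 178.69], [-17.37, 117.87], [-77.05, 75.6], [15.02, 138.74], [-78.02, 258.01], [0.78, 113.62], [-162.83, 162.83]. Speed limits (degrees/s): [159.86, 159.86, 180, 180, 180, 180, 180].

INTERFACE

Orientations are given as [roll, pitch, yaw] about the fixed x, y, z axes, in that order (R = Rz(yaw) Ry(pitch) Rx(roll)).
In Python, from cell import monitor, vision, workorder gives the robot as it stands. The module is installed in compiled form; this text tells all that it offers.
- The arm moves only by the tool move_arm, never from a script. Its argument "commands" is a list of rows, each a list of 5 numbers: the closure, from -1 (fully open) to 1 (shut), then the shift along the world's x, y, z in mm, then the turn about the world's z in rad. A call has 1 to 8 rows; each row is the pose to reach, as a shift and turn from the pose commanded when the call began; what a row does not reach only later rows make up. A row lasts 1/8 s, in which the tool goes at most 62.5 mm and 10.7 degrees, less where a joint would pass 70% of its speed; a pose out of reach is approached as far as the arm can. A call with a gripper value outside its range is refused whole. The fingers move at their own pace and stop on an object; "newtons" is the grip in N (left out, the last holds). Time passes only in rows, so rows that repeat a pose let the fingers close. It gives the time, the measured TCP pose, the force and the opening at its end, in the units of the state.
- monitor.get_state(): the state, without advancing time (a new reading comes with each control period).
- vision.read_camera(name): name is "scene" or "side" or "wrist"; returns a dict with "color" (480x640x3 uint8, red, green, blue), "fov_y" (degrees; the focal length in pixels is half the picture's height over the tangent of half this angle, whatever the lens; pixels are square), "cx", "cy" (the principal point, pixels), "rvec" (rotation vector, rad) and "tvec" (3), from world to camera coordinates, as OpenCV has them. Camera axes: x right, y down, z forward; pixel columns grow to the right and rows downward; lengths in m; the calibration is good to about 2 mm. A picture is of the moment at which its call begins. There is no depth.
- workorder.hand_in(): hands the job in, once; it reports no verdict.
The state is a dict: "time_s": time; "q": joint angles; "joint_vel": joint speeds; "effort": joint torques, N m; "tool_pos": TCP position; "ee_rot": TCP orientation; "ft_force": force on the tool from outside, world axes, zero at the start; "torque": the same for the moment, N m; "opening": finger opening in m.
Only numpy, scipy, OpenCV 4.12 (cv2) and the standard library are available. Lean on these libraries where they do the work, as an engineer would, in place of code of your own. Each camera call takes 0.05 s, during which the arm holds its last target. There are 200 camera calls.

TASK

Put the tan leather heel block into the tray of the green heel press, upright, and let go of it; then slide the tray fully in so the heel sits under the plunger. Push the red knob down until the sprung foot rests on the heel and then about 10 mm further, so that the foot's spring is squeezed by about 10 mm; keep it steadily there for three seconds, and finish while still holding the knob down like that. Leave the cream and the oxblood heels and the yellow-labelled can where they are.

Things in the scene. Friction and masses are not known exactly. Their poses are not given: they have to be found in the camera images.
- heel_tan: Loose tan layered-leather heel block, D-shaped from above, 60 mm long (x), 50 mm wide (y), 36 mm high, thin black bottom layer, about 90 g. Origin: centre of its underside; z up. Its long sides (y = +-25 mm) are flat and parallel from x = -30 to +5 mm (grip there); the +x end is a half round of 25 mm radius. Stands on the bench, yaw within +-1 rad; may lie in the tray either way round.
- heel_cream: Loose cream heel block of the same D outline, only 28 mm high. Not used: leave it alone. Origin: centre of its underside.
- heel_oxblood: Loose dark red (oxblood) heel block of the same D outline, 44 mm high. Not used: leave it alone. Origin: centre of its underside.
- cement_can: Loose can with a yellow label, 72 mm across, 110 mm high. Leave it alone. Origin: centre of its underside.
- press: Green heel press, fixed. Origin: at bench height, exactly below the plunger's axis; x points along the tray's way in (away from the robot, yaw within +-0.2 rad), z up. Base plate 12 mm high, 150 mm wide, from x = -270 to +60 mm. Two 16 mm columns at y = +-66 mm carry a crossbeam 40 mm (x) by 164 mm (y), 127 to 155 mm above the bench; the plunger passes through its middle.
- tray (a joint): Travel of the aluminium tray along the press's x: about 0 to 0.02 m at the start (pulled out towards the robot), 0.12 m at its inner stop (fully in, nest exactly below the plunger). Slides with about 1.5 N of friction and stays where it is left.
- nest (a point): Centre of the tray's nest, on its floor, 20 mm above the bench; moves with the tray, axes parallel to the press's. The nest is a flat-floored rectangle, 70 mm along x by 60 mm along y inside, in a rim 5 mm thick and 6 mm high; the heel's 60 mm length goes along x, with 5 mm to spare all round.
- tab (a point): Middle of the upper edge of the tray's upright yellow push tab, 57 mm above the bench and 100 mm from the nest's centre towards press -x (the robot's side); moves with the tray. The tab is 8 mm thick (x), 44 mm wide (y), 13 to 57 mm above the bench. Push its face towards the robot (4 mm to -x of this point) to slide the tray in.
- plunger_travel (a joint): Downward travel of the plunger with its red knob: 0 m raised, 0.055 m at its lower stop. A return spring pushes it up with 3 to 6 N. The foot meets the 36 mm heel in the nest at a travel of 0.028 m, so 10 mm of squeeze is reached at about 0.038 m.
- plunger: Steel plunger, 14 mm thick, with a red round push knob on top, 48 mm across, 22 mm high, flat on top. Origin: on its axis at the crossbeam's top, 155 mm above the bench when raised; moves with it.
- knob_top (a point): Centre of the knob's flat top, 237 mm above the bench when raised; moves down with the plunger.
- foot_squeeze (a joint): Squeeze of the spring between plunger and foot: 0 m when the foot hangs free, 0.018 m when squeezed flat. The foot pushes on the heel with about 2.5 N at first touch and 0.7 N more for each mm (about 9 N at 10 mm).
- foot: Sprung foot below the plunger: round, 36 mm across, a black rubber pad 8 mm thick under a steel disc, with a brass coil spring above. Origin: centre of the pad's underside, 84 mm above the bench when raised.
Things that resemble listed ones, but are neither listed nor needed, are in the scene too. Leave any blue or turquoise look-alike of the heel_tan alone.

How it is judged:
By the outcome, as a careful person would: the job done as asked, in the order asked, and still so for the second after the job is handed in, while the arm keeps its last pose, push and grip.
It also fails if it takes over 64 s, if anything falls off the work surface, if the arm or the gripper's body presses on something with over 40 N, if the wrist force passes 120 N, or if a joint passes its speed limit or range.

## Working session

There is one attempt and no reset: what is moved stays moved. The work goes in short steps, Python scripts to look and compute and a tool call to move; the robot and the scene stay as the last step left them, time stands still between calls to the robot, and variables do not carry over. Pictures are saved under pics/ and viewed, about 8 in all and at most 12, crops included, and the job is handed in when it is done.

Besides the shell and the picture viewer there is one more tool, called after "Call:" as name(argument=value, ...) on one line, values as JSON. move_arm: Moves the arm, as the interface text tells. Its arguments: {"type":"object","properties":{"commands":{"type":"array"},"newtons":{"type":"number"}},"required":["commands"]}

```bash
mkdir -p pics; cat > h.py <<'E'
import numpy as np, cv2
from cell import monitor, vision, workorder
def K(c):
    f=240/np.tan(np.radians(c['fov_y'])/2); return np.array([[f,0,c['cx']],[0,f,c['cy']],[0,0,1.]])
def snap(n,fn=None):
    c=vision.read_camera(n); 
    if fn: cv2.imwrite('pics/'+fn,c['color'][:,:,::-1])
    return c
def ray(c,u,v,z):
    R=cv2.Rodrigues(np.array(c['rvec'],float))[0]; o=-R.T@np.array(c['tvec'],float).ravel()
    d=R.T@np.linalg.inv(K(c))@[u,v,1]; return o+d*(z-o[2])/d[2]
def proj(c,P):
    return cv2.projectPoints(np.array(P,float).reshape(-1,1,3),np.array(c['rvec'],float),np.array(c['tvec'],float),K(c),None)[0].reshape(-1,2)
E
python3 - <<'E'
from h import *
import pickle
d={n:snap(n,n+'0.png') for n in('scene','side','wrist')}
pickle.dump(d,open('d0.pkl','wb'))
for n,c in d.items():
    R=cv2.Rodrigues(np.array(c['rvec'],float))[0]; print(n,c['fov_y'],c['cx'],c['cy'],-R.T@np.array(c['tvec']).ravel(), R[2])
print(monitor.get_state())
E
```

```text
scene 54.50690996651658 321.44128518141105 246.0030644543722 [1.16262513 0.57393907 0.91892335] [-0.53585566 -0.48282234 -0.6926336 ]
side 51.19615347584656 326.88622323944014 239.70951914125882 [0.17974016 0.6466466  0.98673811] [ 0.31834368 -0.57403024 -0.75441804]
wrist 66.41025030842594 319.76709488509545 241.4316724625928 [ 0.3380798  -0.55845479  0.37238292] [-0.23294318 -0.10852787 -0.96641563]
{'time_s': 0.15, 'q': array([62.99625346, 35.27603568, -0.72365734, 81.61989711,  0.46453141,
       63.21774596, -2.31682012]), 'joint_vel': array([-0.04451175, -0.18673737, -0.07219596, -0.23441737, -0.12151997,
       -0.09463695,  0.02646292]), 'effort': array([ 5.37155192e-04, -4.69658411e+01,  2.59432001e-01, -1.71249729e+01,
        1.00238097e-02,  7.18213632e-03,  3.15279269e-07]), 'tool_pos': array([ 0.27945481, -0.58622506,  0.23041165]), 'ee_rot': array([-1.79889193e+02,  8.56302561e-04,  2.54878434e+01]), 'ft_force': array([0.08436163, 0.33237519, 0.194134  ]), 'torque': array([ 0.04280132, -0.00587073, -0.00299271]), 'opening': 0.0852114764215077}
```

View pics/scene0.png

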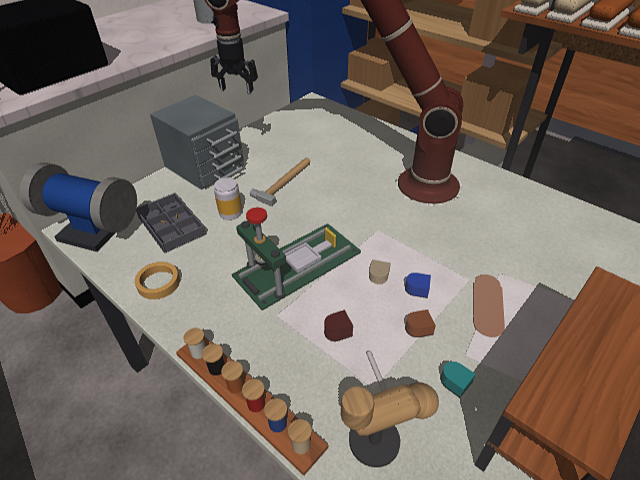

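View pics/side0.png

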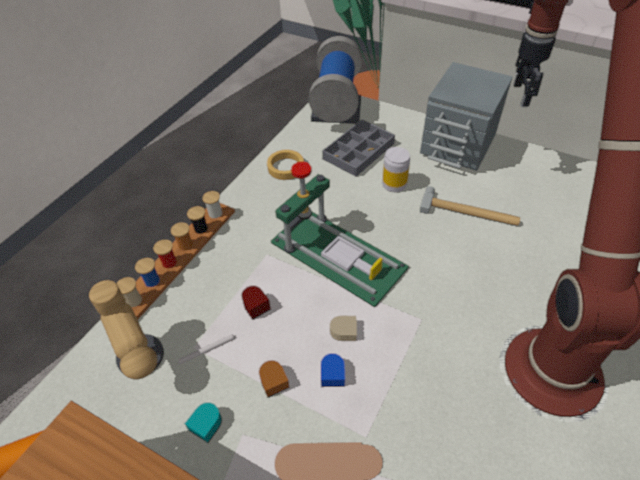

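Scene view: tan heel at (420,323), press knob at (257,215), tab at (330,237). Side view: heel (273,378), knob (301,170), tab (376,267). I'll zoom in to mark the corners.

```bash
python3 - <<'E'
from h import *
import pickle
d=pickle.load(open('d0.pkl','rb'))
s,t=d['scene'],d['side']
for n,c,(u,v) in(('scene',s,(420,320)),('side',t,(273,376))):
    print(n,'heel top',ray(c,u,v,.036)[:2])
print('knob',ray(s,257,213,.237)[:2],ray(t,301,170,.237)[:2],'tab',ray(s,332,229,.057)[:2],ray(t,376,260,.057)[:2])
def crop(c,u,v,w,h,k):
    return cv2.resize(c['color'][v:v+h,u:u+w,::-1],None,fx=k,fy=k,interpolation=cv2.INTER_CUBIC)
a=np.hstack([crop(s,390,300,50,50,6),crop(t,250,350,50,50,6)])
b=np.hstack([crop(s,225,200,150,110,2.6)[:286,:390],crop(t,265,155,150,150,2)[:286,:210]]) if 0 else np.hstack([crop(s,225,200,150,150,2),crop(t,265,155,150,150,2)])
cv2.imwrite('pics/crop1.png',np.vstack([a,b]))
E
```

```text
scene heel top [0.51460103 0.29854719]
side heel top [0.50564677 0.29850795]
knob [ 0.65063481 -0.08454782] [ 0.64617967 -0.08132443] tab [ 0.42556086 -0.05009066] [ 0.43853371 -0.0578481 ]
```

View pics/crop1.png

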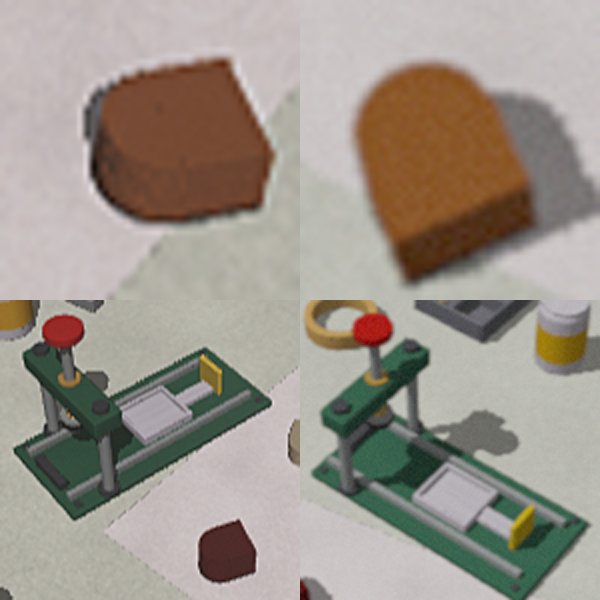

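```bash
python3 - <<'E'
from h import *
import pickle
d=pickle.load(open('d0.pkl','rb'))
s,t=d['scene'],d['side']
def r(n,c,u,v,z):
    p=ray(c,u,v,z)[:2]; print(n,p.round(4)); return p
for n,c,a,b in(('sc',s,(428.3,310.3),(435,325.8)),('si',t,(287.5,381.2),(268,390.3))):
    a=r(n,c,*a,.036);b=r(n,c,*b,.036);e=b-a;L=np.linalg.norm(e);nn=np.array([e[1],-e[0]])/L
    m=(a+b)/2
    for sg in(1,-1): print(' width',L,'centre',m+sg*.03*nn,'yaw',np.degrees(np.arctan2(sg*nn[1],sg*nn[0])))
A=r('A',s,328,224,.012);B=r('B',s,360,251.5,.012);C=r('C',s,262.5,308.5,.012);D=r('D',s,232.5,273.5,.012)
E=r('sideR',t,409,266.5,.012);F=r('sideL',t,271,241,.012)
for p,q in((A,D),(B,C),(B,A),(C,D)): print(np.linalg.norm(q-p),np.degrees(np.arctan2(*(q-p)[::-1])))
r('tab',s,325.5,228,.057);r('tab',s,335,234.5,.057)
E
```

```text
sc [0.4772 0.2976]
sc [0.5058 0.3338]
 width 0.04607835896189198 centre [0.51504064 0.29707172] yaw -38.37255269046543
 width 0.04607835896189198 centre [0.46800118 0.33431806] yaw 141.62744730953457
si [0.4736 0.2945]
si [0.4982 0.3292]
 width 0.04253029153422526 centre [0.51038703 0.29447392] yaw -35.33745084823951
 width 0.04253029153422526 centre [0.46144145 0.32917738] yaw 144.6625491517605
A [ 0.378 -0.106]
B [0.407  0.0369]
C [ 0.7233 -0.0198]
D [ 0.6951 -0.1659]
sideR [ 0.3707 -0.1104]
sideL [ 0.7171 -0.0251]
0.3226349735328581 -10.691497970988863
0.3213662372429269 -10.158696662042873
0.14578720565978548 -101.45937083025078
0.14876401287898963 -100.94998433944141
tab [ 0.4343 -0.0664]
tab [ 0.4373 -0.0292]
```

Call:
move_arm(commands=[[-1,21,55,6,0.18],[-1,42,110,12,0.36],[-1,64,165,19,0.54],[-1,85,220,25,0.72],[-1,106,275,31,0.9],[-1,127,330,37,1.08],[-1,149,385,44,1.26],[-1,170,440,50,1.44]])

```text
time_s: 1.15
tool_pos: [0.4501, -0.1451, 0.2816]
ee_rot: [180.0, 0.0, 108.3]
ft_force: [0.4, 0.3, -0.4]
opening: 0.0855
```

Call:
move_arm(commands=[[-1,8,55,-10,0.08],[-1,16,110,-20,0.16],[-1,24,165,-30,0.24],[-1,31,220,-40,0.31],[-1,39,275,-50,0.39],[-1,47,330,-60,0.46],[-1,55,385,-70,0.54],[-1,62,440,-80,0.61]])

```text
time_s: 2.15
tool_pos: [0.512, 0.2946, 0.2006]
ee_rot: [-180.0, 0.0, 143.0]
ft_force: [0.8, 0.0, 0.7]
opening: 0.0856
```

```bash
python3 - <<'E'
from h import *
import pickle
c=snap('wrist','w1.png');pickle.dump(c,open('w1.pkl','wb'))
s=monitor.get_state();print(s['time_s'],s['tool_pos'],s['ee_rot'],s['ft_force'])
print(proj(c,[[.512,.296,.036]]))
E
```

```text
2.2 [0.50948061 0.30460425 0.19969322] [179.6154414   -0.43931971 143.70632922] [-0.02515169  6.8240022   1.23298754]
[[321.03092849 221.37954956]]
```

View pics/w1.png

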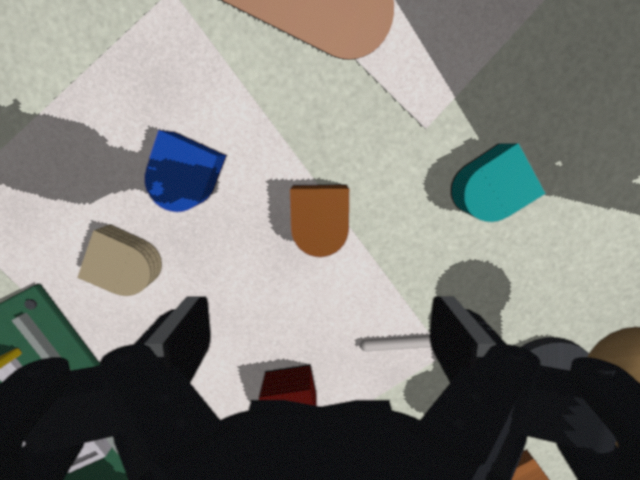

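Wrist view: the tan heel's top face has corners at (291,186) and (349,185), with its round tip at (320,257).

```bash
python3 - <<'E'
from h import *
import pickle
c=snap('wrist','w2.png')
hsv=cv2.cvtColor(c['color'],cv2.COLOR_RGB2HSV)
m=cv2.inRange(hsv,(5,130,90),(18,255,255)); n,l,st,ce=cv2.connectedComponentsWithStats(m)
for i in range(1,n):
    if st[i,4]>500: print(st[i],ce[i])
i=min((i for i in range(1,n) if st[i,4]>500),key=lambda i:np.hypot(*(ce[i]-[320,220])))
cs=max(cv2.findContours((l==i).astype('u1'.replace('u1','uint8')),0,1)[0],key=cv2.contourArea)[:,0]
P=np.array([ray(c,u,v,.036)[:2] for u,v in cs])
r=cv2.minAreaRect((P*1000).astype('float32'));print(r)
s=monitor.get_state();print(s['tool_pos'],s['ee_rot'],s['ft_force'])
E
```

```text
[ 282  200   57   67 3431] [310.14660449 230.01515593]
((512.0869140625, 293.9364318847656), (48.14692687988281, 58.1822509765625), 53.67726135253906)
[0.50896985 0.3010316  0.20011127] [179.83179156  -0.36066999 143.54491821] [-1.25258761 -0.56241241 -0.06649913]
```

Call:
move_arm(commands=[[-1,-8,7,-45,0.005],[-1,-8,7,-90,0.01],[-1,-8,7,-130,0.01],[-1,-8,7,-160,0.01],[-1,-8,7,-180,0.01],[-1,-8,7,-191,0.01],[-1,-8,7,-191,0.01],[-1,-8,7,-191,0.01]])

```text
time_s: 3.25
tool_pos: [0.5044, 0.3009, 0.0114]
ee_rot: [179.9, 0.0, 143.5]
ft_force: [-0.5, 0.9, 0.9]
opening: 0.0856
```

Call:
move_arm(commands=[[1,0,0,0,0],[1,0,0,0,0],[1,0,0,0,0],[1,0,0,0,0],[1,0,0,0,0],[1,0,0,0,0],[1,0,0,0,0],[1,0,0,0,0]], newtons=40)

```text
time_s: 4.25
tool_pos: [0.5041, 0.3006, 0.011]
ee_rot: [179.9, 0.0, 143.5]
ft_force: [-0.1, -1.2, 5.9]
opening: 0.0492
```

Call:
move_arm(commands=[[1,0,0,10,0],[1,0,0,25,0],[1,0,0,45,0],[1,0,0,70,0],[1,0,0,95,0],[1,0,0,110,0],[1,0,0,120,0],[1,0,0,120,0]])

```text
time_s: 5.25
tool_pos: [0.5039, 0.3003, 0.1307]
ee_rot: [180.0, 0.0, 143.5]
ft_force: [-0.1, 0.1, -0.3]
opening: 0.0493
```

Call:
move_arm(commands=[[1,3,-45,30,0.06],[1,6,-95,55,0.12],[1,9,-150,70,0.18],[1,12,-205,70,0.25],[1,15,-260,70,0.32],[1,18,-310,70,0.39],[1,21,-345,70,0.43],[1,22,-361,70,0.45]])

```text
time_s: 6.25
tool_pos: [0.5249, -0.0642, 0.1988]
ee_rot: [-179.9, -0.2, 169.1]
ft_force: [0.1, 0.8, -0.7]
opening: 0.0496
```

Call:
move_arm(commands=[[1,0,0,0,0],[1,0,0,0,0],[1,0,0,0,0],[1,0,0,0,0]])

```text
time_s: 6.75
tool_pos: [0.5257, -0.0597, 0.2004]
ee_rot: [180.0, 0.0, 169.4]
ft_force: [-0.2, -0.2, -0.6]
opening: 0.0489
```

```bash
python3 - <<'E'
from h import *
import pickle
c=snap('wrist','w3.png');pickle.dump(c,open('w3.pkl','wb'))
s=monitor.get_state();print(s['time_s'],s['tool_pos'],s['ee_rot'],s['ft_force'])
E
```

```text
6.8 [ 0.52568026 -0.05994217  0.20038837] [-1.79998362e+02  3.85904573e-03  1.69378880e+02] [-0.1756414  -0.74823083  0.16474233]
```

View pics/w3.png

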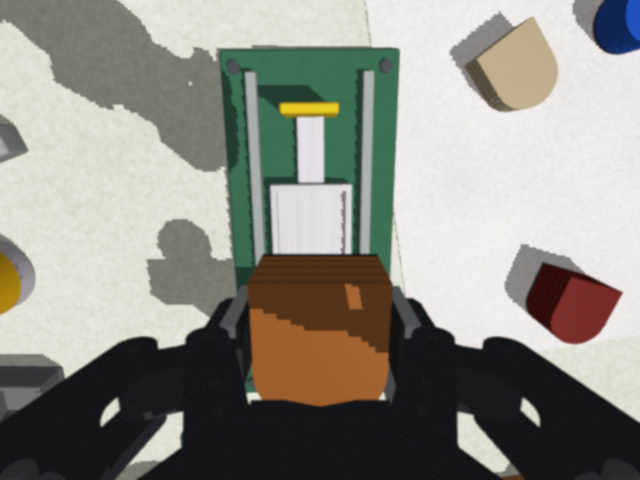

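The wrist view shows the heel held upright. The nest rim's rear corners are at (271,184) and (352,184), the tab at (280–339, 103–115) and the base corners at (220,50) and (398,48).

```bash
python3 - <<'E'
from h import *
import pickle
c=pickle.load(open('w3.pkl','rb'))
def r(n,u,v,z):
    p=ray(c,u,v,z)[:2]; print(n,p.round(4)); return p
a=r('base',220,50,.012);b=r('base',398,48,.012)
n1=r('rim',271,184,.026);n2=r('rim',352,184,.026)
t1=r('tab',280,106,.057);t2=r('tab',339,106,.057)
for p,q in((a,b),(n1,n2),(t1,t2)): print(np.linalg.norm(q-p),np.degrees(np.arctan2(*(q-p)[::-1]))-90)
th=np.radians(-10.6);x=np.array([np.cos(th),np.sin(th)])
print('origin from base',(a+b)/2+.27*x,'nest from rim',(n1+n2)/2+.04*x,'from tab',(t1+t2)/2+.1*x)
print('heel flat end at bottom', [r('h',u,v,.19) for u,v in((256,256),(384,256))])
print('top edge', [r('h',u,v,.226) for u,v in((250,280),(390,280))])
E
```

```text
base [ 0.3741 -0.1143]
base [0.3993 0.0292]
rim [ 0.487  -0.0948]
rim [ 0.4998 -0.0265]
tab [ 0.4302 -0.0714]
tab [ 0.4381 -0.0288]
0.14562923612657208 -9.964946443303361
0.06947307387319912 -10.569100946816505
0.04327609739048585 -10.557137830037703
origin from base [ 0.65208955 -0.09220344] nest from rim [ 0.53273014 -0.0680275 ] from tab [ 0.53246273 -0.06850066]
h [ 0.5029 -0.0836]
h [ 0.5131 -0.0289]
heel flat end at bottom [array([ 0.50290151, -0.08363932]), array([ 0.5131345 , -0.02886133])]
h [ 0.501  -0.0791]
h [ 0.5097 -0.0325]
top edge [array([ 0.50098972, -0.07911345]), array([ 0.50969872, -0.03251325])]
```

Call:
move_arm(commands=[[1,-4,-7,-40,0],[1,-4,-7,-85,0],[1,-4,-7,-120,0],[1,-4,-7,-135,0],[1,-4,-7,-145,0],[1,-4,-7,-150,0],[1,-4,-7,-150,0],[1,-4,-7,-150,0]])

```text
time_s: 7.8
tool_pos: [0.5223, -0.0677, 0.0511]
ee_rot: [180.0, 0.1, 169.3]
ft_force: [-0.4, 0.4, -0.3]
opening: 0.0494
```

Call:
move_arm(commands=[[1,0,0,-4,0],[1,0,0,-8,0],[1,0,0,-12,0],[1,0,0,-15,0],[1,0,0,-17,0],[1,0,0,-18,0],[1,0,0,-18,0]])

```text
time_s: 8.68
tool_pos: [0.5217, -0.0677, 0.0323]
ee_rot: [-180.0, -0.0, 169.3]
ft_force: [-0.2, -0.4, -1.0]
opening: 0.0496
```

```bash
python3 - <<'E'
from h import *
c=snap('side');d=snap('scene');s=monitor.get_state();print(s['time_s'],s['tool_pos'],s['ft_force'])
f=lambda c,u,v:cv2.resize(c['color'][v:v+130,u:u+130,::-1],None,fx=3,fy=3,interpolation=cv2.INTER_CUBIC)
cv2.imwrite('pics/p4.png',np.hstack([f(d,230,190),f(c,280,180)]))
E
```

```text
8.775 [ 0.52176172 -0.06769866  0.03237055] [-0.03284081 -0.20703797 -0.68381138]
```

View pics/p4.png

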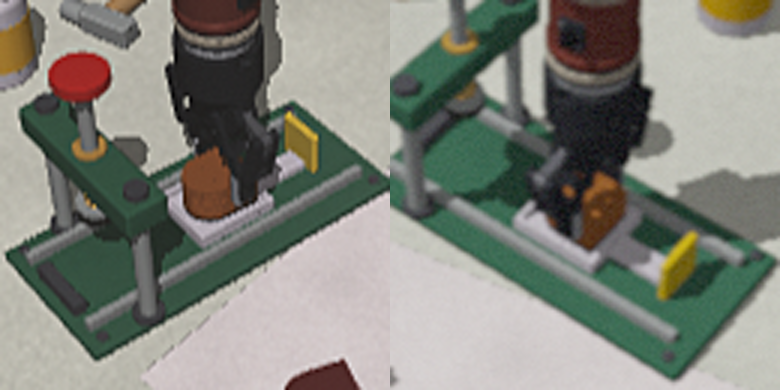

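Both views show the heel inside the nest rim and about 1 mm above the floor. Next I lower it and release.

Call:
move_arm(commands=[[1,0,0,-1,0],[1,0,0,-1,0],[0.2,0,0,-1,0],[-0.3,0,0,-1,0],[-0.6,0,0,-1,0],[-0.6,0,0,-1,0],[-0.6,0,0,-1,0],[-0.6,0,0,-1,0]])

```text
time_s: 9.78
tool_pos: [0.5217, -0.0677, 0.0313]
ee_rot: [-180.0, -0.0, 169.3]
ft_force: [0.2, -0.0, 0.3]
opening: 0.068
```

Call:
move_arm(commands=[[-0.6,0,0,10,0],[-0.6,0,0,30,0],[-0.6,0,0,60,0],[-0.6,0,0,90,0],[-0.6,0,0,120,0],[-0.6,0,0,150,0],[-0.6,0,0,168,0],[-0.6,0,0,168,0]])

```text
time_s: 10.78
tool_pos: [0.5225, -0.0675, 0.2011]
ee_rot: [180.0, 0.2, 169.3]
ft_force: [0.3, -0.1, 0.8]
opening: 0.0685
```

```bash
python3 - <<'E'
from h import *
import pickle
c=snap('wrist','w5.png');pickle.dump(c,open('w5.pkl','wb'))
s=monitor.get_state();print(s['time_s'],s['tool_pos'],s['ee_rot'],s['ft_force'],s['opening'])
E
```

```text
10.825 [ 0.5216685  -0.06773321  0.19982311] [-1.79981817e+02  5.98606027e-02  1.69298730e+02] [-0.44304379  0.14027055  0.10240627] 0.06819872701683935
```

View pics/w5.png

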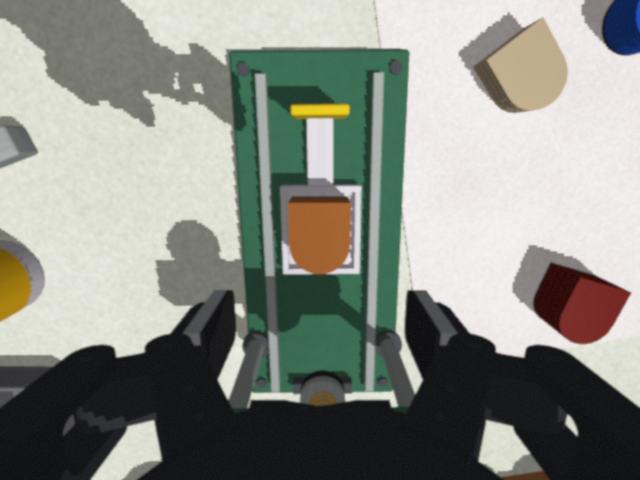

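The heel sits in the nest, released and upright, with its top face at (288–352, 197–273). I'll move the tray by the tab, with the jaws straddling it, because the spot behind it is at the edge of reach.

Call:
move_arm(commands=[[0,-11,2,0,-0.18],[0,-22,4,0,-0.36],[0,-33,7,0,-0.54],[0,-44,9,0,-0.72],[0,-55,11,0,-0.9],[0,-66,13,0,-1.08],[0,-77,16,-20,-1.26],[0,-88,18,-40,-1.44]])

```text
time_s: 11.82
tool_pos: [0.4326, -0.0497, 0.1582]
ee_rot: [-179.9, -0.0, 86.5]
ft_force: [0.1, 0.4, 0.3]
opening: 0.0429
```

Call:
move_arm(commands=[[0,0,0,-30,-0.13],[0,0,0,-50,-0.13],[0,0,0,-70,-0.13],[0,0,0,-70,-0.13]])

```text
time_s: 12.32
tool_pos: [0.4319, -0.0495, 0.0877]
ee_rot: [-179.7, 0.0, 79.4]
ft_force: [0.0, -0.6, 0.3]
opening: 0.0428
```

```bash
python3 - <<'E'
from h import *
c=snap('side');d=snap('scene');s=monitor.get_state();print(s['time_s'],s['tool_pos'],s['ee_rot'],s['opening'])
f=lambda c,u,v:cv2.resize(c['color'][v:v+130,u:u+130,::-1],None,fx=3,fy=3,interpolation=cv2.INTER_CUBIC)
cv2.imwrite('pics/p6.png',np.hstack([f(d,240,170),f(c,310,180)]))
E
```

```text
12.425 [ 0.43341276 -0.04957189  0.08917258] [-1.79938378e+02 -2.67510126e-03  7.93580584e+01] 0.042758695691667355
```

View pics/p6.png

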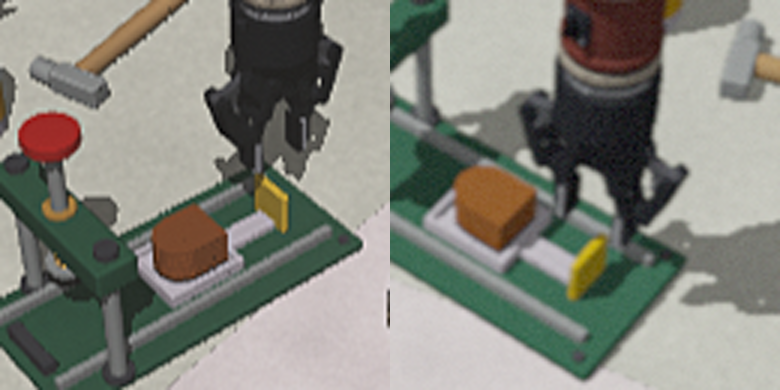

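The jaws are above the tab and straddling it. Next I descend and close.

Call:
move_arm(commands=[[0,0,0,-15,0],[0,0,0,-30,0],[0,0,0,-45,0],[0,0,0,-57,0],[0,0,0,-57,0],[0,0,0,-57,0]])

```text
time_s: 13.18
tool_pos: [0.4341, -0.0497, 0.0327]
ee_rot: [180.0, -0.0, 79.3]
ft_force: [0.1, 0.4, 0.1]
opening: 0.0427
```

Call:
move_arm(commands=[[0.3,0,0,0,0],[0.5,0,0,0,0],[0.6,0,0,0,0],[1,0,0,0,0],[1,0,0,0,0],[1,0,0,0,0],[1,0,0,0,0]], newtons=20)

```text
time_s: 14.05
tool_pos: [0.4346, -0.0499, 0.0325]
ee_rot: [179.9, -0.0, 79.4]
ft_force: [2.2, -1.2, 1.2]
opening: 0.0078
```

Call:
move_arm(commands=[[1,5,-1,0,0],[1,15,-3,0,0],[1,29,-5,0,0],[1,44,-8,0,0],[1,59,-11,0,0],[1,74,-14,0,0],[1,87,-16,0,0],[1,94,-17.5,0,0]])

```text
time_s: 15.05
tool_pos: [0.5269, -0.0664, 0.0325]
ee_rot: [-179.8, -0.0, 79.4]
ft_force: [-1.4, 0.6, 7.4]
opening: 0.0075
```

Call:
move_arm(commands=[[1,2,-0.4,0,0],[1,4,-0.8,0,0],[1,6,-1.1,0,0],[1,8,-1.5,0,0],[1,10,-1.9,0,0],[1,12,-2.2,0,0],[1,13,-2.4,0,0],[1,13,-2.4,0,0]])

```text
time_s: 16.05
tool_pos: [0.5395, -0.0687, 0.0325]
ee_rot: [-179.9, -0.0, 79.4]
ft_force: [-0.8, 0.9, 5.2]
opening: 0.0076
```

Call:
move_arm(commands=[[1,1,-0.2,0,0],[1,2,-0.4,0,0],[1,3,-0.6,0,0],[1,4,-0.7,0,0],[1,5,-0.9,0,0],[1,5,-0.9,0,0]])

```text
time_s: 16.8
tool_pos: [0.5445, -0.0695, 0.0325]
ee_rot: [-179.9, -0.0, 79.4]
ft_force: [-1.2, 0.8, 5.7]
opening: 0.008
```

Call:
move_arm(commands=[[1,1,-0.2,0,0],[1,2,-0.4,0,0],[1,3,-0.6,0,0],[1,3,-0.6,0,0]])

```text
time_s: 17.3
tool_pos: [0.5475, -0.0701, 0.0325]
ee_rot: [-179.8, -0.0, 79.4]
ft_force: [-1.6, 0.0, 5.4]
opening: 0.0075
```

Call:
move_arm(commands=[[1,1,-0.2,0,0],[1,2,-0.4,0,0],[1,3,-0.6,0,0],[1,3,-0.6,0,0]])

```text
time_s: 17.8
tool_pos: [0.5505, -0.0706, 0.0325]
ee_rot: [-179.9, -0.0, 79.4]
ft_force: [-1.0, 1.1, 4.7]
opening: 0.0078
```

Call:
move_arm(commands=[[1,1,-0.2,0,0],[1,2,-0.4,0,0],[1,2,-0.4,0,0]])

```text
time_s: 18.18
tool_pos: [0.5525, -0.071, 0.0325]
ee_rot: [-179.9, -0.0, 79.4]
ft_force: [-1.4, 1.0, 5.1]
opening: 0.0075
```

Call:
move_arm(commands=[[1,0.5,-0.1,0,0],[1,1,-0.2,0,0],[1,1,-0.2,0,0]])

```text
time_s: 18.55
tool_pos: [0.5527, -0.071, 0.0325]
ee_rot: [-179.8, -0.0, 79.4]
ft_force: [-1.9, 1.0, 6.9]
opening: 0.0076
```

Call:
move_arm(commands=[[1,0.5,-0.1,0,0],[1,1,-0.2,0,0],[1,1,-0.2,0,0]])

```text
time_s: 18.92
tool_pos: [0.5526, -0.0711, 0.0325]
ee_rot: [-179.6, 0.0, 79.4]
ft_force: [-4.6, 2.0, 9.0]
opening: 0.0074
```

```bash
python3 - <<'E'
from h import *
c=snap('side');d=snap('scene');s=monitor.get_state();print(s['time_s'],s['tool_pos'],s['ft_force'],s['opening'])
f=lambda c,u,v:cv2.resize(c['color'][v:v+130,u:u+130,::-1],None,fx=3,fy=3,interpolation=cv2.INTER_CUBIC)
cv2.imwrite('pics/p7.png',np.hstack([f(d,220,200),f(c,265,155)]))
E
```

```text
19.025 [ 0.55266117 -0.07104796  0.0325145 ] [-4.89012039  1.04651989  8.08334201] 0.0076557531550288495
```

View pics/p7.png

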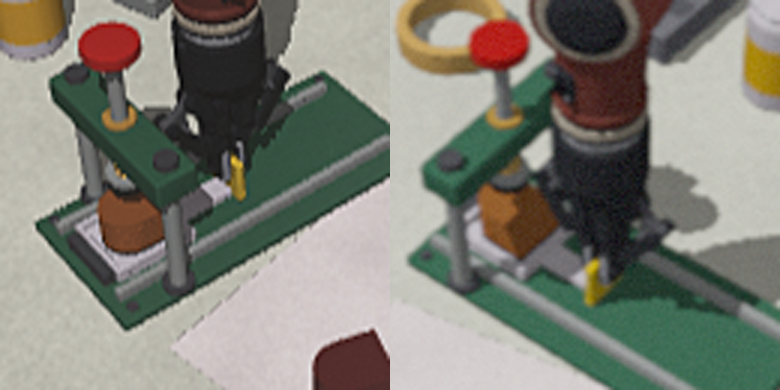

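The tray has travelled 120 mm and stalled against its stop with rising force, and the heel is under the foot. I release the tab and rise.

Call:
move_arm(commands=[[0.8,-1,0.2,0,0],[0.3,-1,0.2,0,0],[0,-1,0.2,0,0],[0,-1,0.2,0,0],[0,-1,0.2,0,0],[0,-1,0.2,10,0],[0,-1,0.2,30,0],[0,-1,0.2,50,0]])

```text
time_s: 20.02
tool_pos: [0.5548, -0.0723, 0.0834]
ee_rot: [180.0, -0.0, 79.3]
ft_force: [0.3, -0.2, 0.1]
opening: 0.0424
```

Call:
move_arm(commands=[[0,0,0,40,0],[0,0,0,90,0],[0,0,0,140,0],[0.5,0,0,180,0],[1,0,0,200,0],[1,0,0,210,0],[1,0,0,210,0],[1,0,0,210,0]])

```text
time_s: 21.02
tool_pos: [0.554, -0.0724, 0.2911]
ee_rot: [-179.9, 0.0, 79.3]
ft_force: [0.7, -0.6, -0.1]
opening: -0.0001
```

```bash
python3 - <<'E'
from h import *
c=snap('side');d=snap('scene');s=monitor.get_state();print(s['time_s'],s['tool_pos'],s['ee_rot'],s['ft_force'],s['opening'])
f=lambda c,u,v:cv2.resize(c['color'][v:v+130,u:u+130,::-1],None,fx=3,fy=3,interpolation=cv2.INTER_CUBIC)
cv2.imwrite('pics/p8.png',np.hstack([f(d,220,200),f(c,265,155)]))
for n,c in(('scene',d),('side',c)):
    hsv=cv2.cvtColor(c['color'],cv2.COLOR_RGB2HSV)
    m=cv2.inRange(hsv,(0,190,150),(6,255,255))|cv2.inRange(hsv,(174,190,150),(180,255,255))
    k,l,st,ce=cv2.connectedComponentsWithStats(m)
    for i in range(1,k):
        if st[i,4]>100:
            P=np.array([[.651+.024*np.cos(a),-.089+.024*np.sin(a),z] for a in np.linspace(0,6.28,40) for z in(.215,.237)]);q=proj(c,P)
            print(n,st[i],'pred',q.min(0),q.max(0))
E
```

```text
21.125 [ 0.55411216 -0.07238918  0.29110628] [-1.79855810e+02  5.63092085e-03  7.93441830e+01] [ 0.45249443  0.0142911  -0.58155228] -3.057753235631953e-05
scene [247 208  19  13 193] pred [245.04290233 205.64935407] [266.9160512 226.3931192]
side [292 162  19  13 190] pred [290.29639123 160.49056354] [311.76399377 181.72665226]
```

View pics/p8.png

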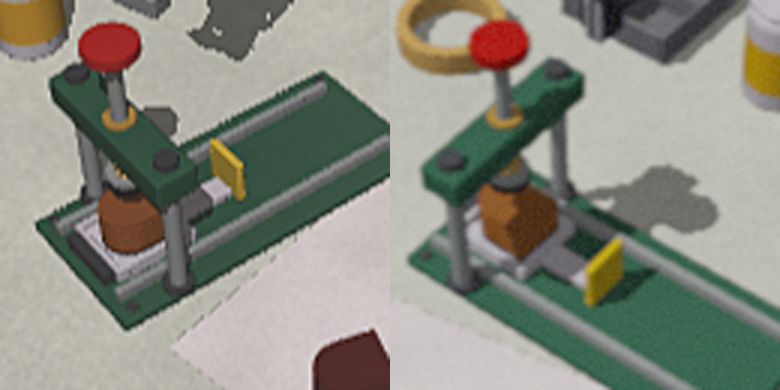

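The tray stayed in, and the knob is where predicted (within 1 px across). Next I go above it.

Call:
move_arm(commands=[[1,25,-4,0,0],[1,60,-10,0,0],[1,85,-15,0,0],[1,97,-17,0,0],[1,97,-17,-20,0],[1,97,-17,-35,0],[1,97,-17,-40,0],[1,97,-17,-40,0]])

```text
time_s: 22.12
tool_pos: [0.6515, -0.0893, 0.252]
ee_rot: [-180.0, -0.0, 79.3]
ft_force: [1.2, 0.5, 0.6]
opening: -0.0001
```

Call:
move_arm(commands=[[1,0,0,-2,0],[1,0,0,-4,0],[1,0,0,-6,0],[1,0,0,-8,0],[1,0,0,-10,0],[1,0,0,-12,0],[1,0,0,-13,0],[1,0,0,-13,0]])

```text
time_s: 23.12
tool_pos: [0.6516, -0.0893, 0.2392]
ee_rot: [-180.0, -0.0, 79.3]
ft_force: [-0.7, 0.1, -0.5]
opening: 0.0001
```

Call:
move_arm(commands=[[1,0,0,-1,0],[1,0,0,-2,0],[1,0,0,-3,0],[1,0,0,-3,0]])

```text
time_s: 23.62
tool_pos: [0.6517, -0.0893, 0.2369]
ee_rot: [180.0, 0.0, 79.3]
ft_force: [-0.5, -0.3, 2.4]
opening: -0.0
```

Call:
move_arm(commands=[[1,0,0,-3,0],[1,0,0,-6,0],[1,0,0,-10,0],[1,0,0,-14,0],[1,0,0,-18,0],[1,0,0,-21,0],[1,0,0,-23,0],[1,0,0,-23,0]])

```text
time_s: 24.62
tool_pos: [0.6517, -0.0893, 0.2132]
ee_rot: [-180.0, -0.0, 79.3]
ft_force: [-1.8, -0.2, 4.8]
opening: 0.0
```

Call:
move_arm(commands=[[1,0,0,-1,0],[1,0,0,-2,0],[1,0,0,-2,0]])

```text
time_s: 25.0
tool_pos: [0.6518, -0.0893, 0.2113]
ee_rot: [180.0, -0.0, 79.3]
ft_force: [-1.4, -0.2, 5.4]
opening: 0.0
```

Call:
move_arm(commands=[[1,0,0,-1,0],[1,0,0,-2,0],[1,0,0,-2,0]])

```text
time_s: 25.38
tool_pos: [0.6518, -0.0893, 0.2093]
ee_rot: [180.0, -0.0, 79.3]
ft_force: [-1.3, -1.1, 3.9]
opening: -0.0003
```

Call:
move_arm(commands=[[1,0,0,-1,0],[1,0,0,-2,0],[1,0,0,-2,0]])

```text
time_s: 25.75
tool_pos: [0.6518, -0.0893, 0.2084]
ee_rot: [180.0, 0.0, 79.3]
ft_force: [-2.3, -0.8, 8.6]
opening: -0.0001
```

Call:
move_arm(commands=[[1,0,0,-1,0],[1,0,0,-2,0],[1,0,0,-2,0]])

```text
time_s: 26.12
tool_pos: [0.6518, -0.0893, 0.2068]
ee_rot: [179.9, 0.0, 79.3]
ft_force: [-3.1, -0.8, 11.1]
opening: 0.0002
```

Foot contact came at z ≈ 0.209 m, which is 28 mm of travel as expected. The target is z ≈ 0.199 m.

Call:
move_arm(commands=[[1,0,0,-1.5,0],[1,0,0,-3,0],[1,0,0,-4.5,0],[1,0,0,-6,0],[1,0,0,-7,0],[1,0,0,-8,0],[1,0,0,-8,0],[1,0,0,-8,0]])

```text
time_s: 27.12
tool_pos: [0.6518, -0.0893, 0.2003]
ee_rot: [179.9, 0.0, 79.3]
ft_force: [-4.7, 0.8, 15.4]
opening: 0.0
```

Call:
move_arm(commands=[[1,0,0,-0.7,0],[1,0,0,-1.3,0],[1,0,0,-1.3,0],[1,0,0,-1.3,0],[1,0,0,-1.3,0],[1,0,0,-1.3,0],[1,0,0,-1.3,0],[1,0,0,-1.3,0]])

```text
time_s: 28.12
tool_pos: [0.6518, -0.0893, 0.1992]
ee_rot: [179.9, 0.0, 79.3]
ft_force: [-4.7, -0.7, 16.8]
opening: -0.0002
```

Call:
move_arm(commands=[[1,0,0,0,0],[1,0,0,0,0],[1,0,0,0,0],[1,0,0,0,0],[1,0,0,0,0],[1,0,0,0,0],[1,0,0,0,0],[1,0,0,0,0]])

```text
time_s: 29.12
tool_pos: [0.6518, -0.0893, 0.1992]
ee_rot: [179.9, 0.0, 79.3]
ft_force: [-4.9, 0.5, 15.6]
opening: -0.0002
```

```bash
python3 - <<'E'
from h import *
c=snap('side');d=snap('scene');s=monitor.get_state();print(s['time_s'],s['tool_pos'],s['ft_force'],s['opening'])
f=lambda c,u,v:cv2.resize(c['color'][v:v+130,u:u+130,::-1],None,fx=3,fy=3,interpolation=cv2.INTER_CUBIC)
cv2.imwrite('pics/p9.png',np.hstack([f(d,220,200),f(c,265,155)]))
E
```

```text
29.225 [ 0.65185602 -0.08931738  0.19921145] [-5.98459686 -0.71930375 16.04381794] 0.00012940406790977796
```

View pics/p9.png

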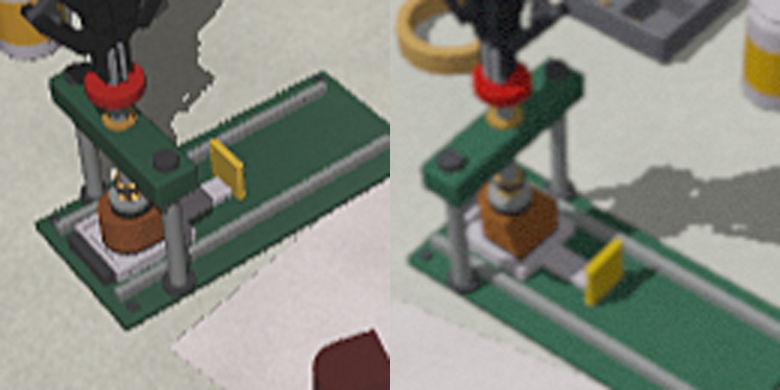

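The knob is down, the foot rests on the heel and the tray is in. I hold for over three seconds and then hand in.

Call:
move_arm(commands=[[1,0,0,0,0],[1,0,0,0,0],[1,0,0,0,0],[1,0,0,0,0],[1,0,0,0,0],[1,0,0,0,0],[1,0,0,0,0],[1,0,0,0,0]])

```text
time_s: 30.22
tool_pos: [0.6518, -0.0893, 0.1992]
ee_rot: [179.9, 0.0, 79.3]
ft_force: [-5.4, -0.1, 15.6]
opening: -0.0001
```

Call:
move_arm(commands=[[1,0,0,0,0],[1,0,0,0,0],[1,0,0,0,0],[1,0,0,0,0],[1,0,0,0,0],[1,0,0,0,0],[1,0,0,0,0],[1,0,0,0,0]])

```text
time_s: 31.22
tool_pos: [0.6518, -0.0893, 0.1992]
ee_rot: [179.9, 0.0, 79.3]
ft_force: [-4.9, 1.0, 16.0]
opening: 0.0
```

Call:
move_arm(commands=[[1,0,0,0,0],[1,0,0,0,0],[1,0,0,0,0],[1,0,0,0,0],[1,0,0,0,0],[1,0,0,0,0],[1,0,0,0,0],[1,0,0,0,0]])

```text
time_s: 32.22
tool_pos: [0.6519, -0.0893, 0.1992]
ee_rot: [179.9, 0.0, 79.3]
ft_force: [-4.7, 0.3, 15.6]
opening: 0.0001
```

```bash
python3 -c "
from h import *
s=monitor.get_state();print(s['time_s'],s['tool_pos'],s['ft_force']);print(workorder.hand_in())"
```

```text
32.225 [ 0.65186453 -0.08929333  0.19921225] [-4.72303376  0.34212945 15.57030807]
the job is handed in; nothing more can be done
None
```

The job is done and handed in at 32.2 s, with the arm still holding the knob down. The tan heel stands upright in the nest, released, and the tray is fully in.

- **Tray:** I moved it by gripping the yellow tab instead of pushing its face, because the spot behind the tab is at the edge of the arm's reach. It travelled about 120 mm and stalled against its stop with rising force. Later pictures show it stayed in.
- **Press:** I pushed the knob down to z = 0.1992 m, about 38 mm of travel. The foot met the heel at about 28 mm, so the spring is squeezed by about 10 mm. The tool's position held steady for over 4 s, with about 16 N upward on it.
- **Checks:** No check failed or disagreed at the end. There is a steady sideways force of about 5 N on the tool while it holds the knob. I did not measure the other heels and the can again at the end, but the arm never touched them.

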